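# Complete the row of workpieces and hold the sprung guard open

## Task

We are about to load the little test station. First stand the two red workpieces upright on the two free yellow spots of the low white shelf, so that its row of four is complete, each centred on its spot and let go, without disturbing the other two. Then lift the station's clear guard by its red bar and finish while holding it open at 60 degrees, level with the orange mark on the white arc: it is sprung and shuts by itself, so do not let go. Leave the other things on the table alone.

Things in the scene. Friction and masses are not known exactly. Their poses are not given: they have to be found in the camera images.
- red_a: red cylindrical workpiece, 36 mm diameter, 50 mm tall, about 80 g, to be placed, standing on the table at the start; origin at the centre of its underside, z along its axis (up when it stands)
- red_b: red cylindrical workpiece, 36 mm diameter, 50 mm tall, about 80 g, to be placed, standing on the table at the start; origin at the centre of its underside, z along its axis (up when it stands)
- black_piece: black cylindrical workpiece, 36 mm diameter, 50 mm tall, about 80 g, already standing on the shelf, on spot2 or spot4 (the silver one has the other); leave it; origin at the centre of its underside, z along its axis (up when it stands)
- silver_piece: silver cylindrical workpiece, 36 mm diameter, 50 mm tall, about 80 g, already standing on the shelf, on spot2 or spot4; leave it; origin at the centre of its underside, z along its axis (up when it stands)
- shelf: fixed low white shelf, 110 (its x, depth) by 200 (its y, width) mm, deck top 50 mm above the table; origin at the centre of its footprint on the table, x to the back, z up. A 12 mm high fence runs along the back edge of the deck, its face 49 mm behind the line of the spots. The row of four yellow spots (40 mm discs) runs along its y, 52 mm apart. It stands to the left or right of the robot's centre line, the station on the other side
- spot1 (a point): centre of a yellow spot on the shelf deck, at -78 mm along the shelf's y from its middle; free at the start: a red workpiece goes here, either one
- spot2 (a point): centre of a yellow spot on the shelf deck, at -26 mm along the shelf's y from its middle; already taken by the black or silver workpiece
- spot3 (a point): centre of a yellow spot on the shelf deck, at +26 mm along the shelf's y from its middle; free at the start: a red workpiece goes here, either one
- spot4 (a point): centre of a yellow spot on the shelf deck, at +78 mm along the shelf's y from its middle; already taken by the black or silver workpiece
- station: fixed open dark-blue test station, 160 (its x, depth) by 180 (its y, width) mm, 90 mm tall, covered by the guard; origin at the centre of its footprint on the table, x to the back, z up. On its +y side, 8 mm outside the wall, stands a white arc of 120 mm radius about the hinge with an orange ball at 60 degrees
- guard (a joint): opening angle of the clear guard with aluminium frame, rad: 0 shut (level), grows as its front edge rises, stop at 1.6; wanted 1.047 (60 degrees). Panel 160 by 180 by 8 mm, about 350 g. Gravity and a spring pull it shut at all angles: some 3 N at the red bar when shut, 4 N at 60 degrees
- guard_bar (a point): middle of the red grip bar of the guard: a round bar, 10 mm diameter, 120 mm long along the station's y, in the guard's plane and 45 mm ahead of its front edge, carried at its two ends by 10 mm thick arms, with free space before, behind and below it; 205 mm from the hinge axis, about 95 mm above the table when shut. Axes are the guard's: equal to the station's when shut
- guard_hinge (a point): middle of the guard's hinge axis, which runs along the station's y at its back top edge, about 95 mm above the table. At angle a the bar is 205 cos(a) mm before it (station's -x) and 205 sin(a) mm above it
- screwdriver: loose screwdriver 160 mm long lying on the table beyond the middle; leave it
- steel_ring: loose steel ring, 44 mm outside, 25 mm high, at the left; leave it
- mug: white mug, 76 mm wide, 90 mm tall, at the right; leave it
- mouse: black computer mouse 100 by 60 by 32 mm, at the right near the robot; leave it
- valve: loose small aluminium valve block 40 by 60 by 42 mm with two blue ports, at the left; leave it
Mind the look-alikes: they are no part of the job. What is shaped like the red_b but pink or purple is not meant.

How it is judged:
On the way:
1. both red workpieces stand on the free spots, let go, with the guard still shut (((distance between red_a and spot1 below 0.01 m and distance between red_b and spot3 below 0.01 m) or (distance between red_b and spot1 below 0.01 m and distance between red_a and spot3 below 0.01 m)) and angle between each of red_a, red_b, black_piece, silver_piece's own z axis and vertical below 0.1 rad and contact force between the fingers and red_a below 0.1 N and linear speed of each of red_a, red_b below 0.02 m/s and contact force between the fingers and red_b below 0.1 N and distance of each of black_piece, silver_piece from where it was at the start of the episode below 0.012 m and value of joint guard below 0.1 rad), for 0.2 s.
At the end, for the whole second after the job is handed in: Fingers alone hold the guard still (over 1 N) at 60 degrees, give or take 5; the red workpieces stand upright (0.1 rad), still and released on spot1 and spot3, either way round, within 10 mm of centre; black and silver ones still stand within 12 mm of their starts (((distance between red_a and spot1 below 0.01 m and distance between red_b and spot3 below 0.01 m) or (distance between red_b and spot1 below 0.01 m and distance between red_a and spot3 below 0.01 m)) and angle between each of red_a, red_b, black_piece, silver_piece's own z axis and vertical below 0.1 rad and contact force between each of the fingers, guard and red_a below 0.1 N and linear speed of each of red_a, red_b below 0.02 m/s and contact force between each of the fingers, guard and red_b below 0.1 N and distance of each of black_piece, silver_piece from where it was at the start of the episode below 0.012 m and value of joint guard between 0.959931 and 1.13446 rad and velocity of joint guard between -0.1 and 0.1 rad/s and contact force between the fingers and guard above 1 N and contact force between guard and black_piece below 0.1 N and contact force between guard and silver_piece below 0.1 N and contact force between guard and screwdriver below 0.1 N and contact force between guard and steel_ring below 0.1 N and contact force between guard and mug below 0.1 N and contact force between guard and mouse below 0.1 N and contact force between guard and valve below 0.1 N); the arm keeps its last pose, push and grip.
It fails at once if a black or silver workpiece on the shelf is pushed more than 20 mm or knocked over (distance of any of black_piece, silver_piece from where it was at the start of the episode above 0.02 m or angle between any of black_piece, silver_piece's own z axis and vertical above 0.5 rad).
It fails at once if another loose thing on the table is shifted by more than 20 mm (distance of any of screwdriver, steel_ring, mug, mouse, valve from where it was at the start of the episode above 0.02 m).
It also fails if it takes over 72 s, if anything falls off the work surface, if the arm or the gripper's body presses on something with over 40 N, if the wrist force passes 120 N, or if a joint passes its speed limit or range.

## Robot

A 6-joint arm with a two-finger parallel gripper is mounted at the origin on the work surface. World frame = base frame: x ahead of the robot, y to its left, z up, the work surface at z = 0. Lengths are in m, angles in rad, forces in N, time in s.
With the tool pointing down it reaches from about 0.25 to 0.775 m from the base axis. Payload 4 kg.
Tool frame: the origin (TCP) lies midway between the tips of the shut fingers; the grasp point (between the pads) lies robot.grip_point_offset behind it (robot.grip_point_offset is the distance from the TCP to the grasp point, in m); z points along the fingers, x is the direction in which the jaws open and shut, and the axes are right-handed (so a half turn about z gives the same grasp; the last joint's range is limited). The gripper opens to 94 mm and grips with 3 to 60 N. Pads are 16 mm wide; open, the fingers measure 119 mm over their backs; the gripper's body (75 mm by 177 mm) begins 78 mm behind the grasp point.
Start: joints at [-1.325, 0.087, 1.371, -0, 1.684, -0.103], TCP at [0.188, -0.517, 0.206] pointing down, gripper open.
Joint ranges: [-3.1, 3.1], [-0.76, 2.03], [0.27, 2.55], [-1.08, 4.22], [0.17, 2.65], [-2.57, 2.57]. Speed limits (rad/s): [2.79, 2.79, 3.14, 3.14, 3.14, 3.14].

## Interface

Orientations are given as [roll, pitch, yaw] about the fixed x, y, z axes, in that order (R = Rz(yaw) Ry(pitch) Rx(roll)).
In Python, from bench import robot, optics, finder gives the robot as it stands. The module is installed in compiled form; this text tells all that it offers.
- The arm moves only by the tool arm_command, never from a script. Its argument "plan" is a list of rows, each a list of 5 numbers: the opening, from 0 (shut) to 1 (fully open), then the shift along the world's x, y, z in m, then the turn about the world's z in degrees. A call has 1 to 10 rows; each row is the pose to reach, as a shift and turn from the pose commanded when the call began; what a row does not reach only later rows make up. A row lasts 1/8 s, in which the tool goes at most 62.5 mm and 10.7 degrees, less where a joint would pass 70% of its speed; a pose out of reach is approached as far as the arm can. A call with a gripper value outside its range is refused whole. The fingers move at their own pace and stop on an object; the grip force is fixed at half the most. Time passes only in rows, so rows that repeat a pose let the fingers close. It gives the time, the measured TCP pose, the force and the opening at its end, in the units of the state.
- robot.get_obs(): the state, without advancing time (a new reading comes with each control period).
- optics.snapshot(name): name is "side" or "top" or "wrist"; returns a dict with "image" (384x512x3 uint8, red, green, blue), "fx", "fy", "cx", "cy" (pixels), "position" and "rotation" of the camera in the world; the wrist camera has in their place "hand_eye" (4x4, takes a point from camera to tool coordinates, whose origin is the TCP and whose axes are the tool frame's). Camera axes: x right, y down, z forward; pixel columns grow to the right and rows downward; lengths in m; the calibration is good to about 2 mm. A picture is of the moment at which its call begins: read the wrist's pose just before it. There is no depth.
- robot.close_job(): hands the job in, once; it reports no verdict.
Trained networks look in the newest picture that a camera, given by its name, has taken for a name from the list of things; names that differ only in an ending like _2 or _b are one class to them, and where a whole thing is asked for, a point or a joint stands for the part that bears it (a point fixed in the world has none). Each returns a list of dicts, best first, with "p" (0 to 1); they miss things now and then, are a little off and sometimes report something else, mostly with a low value. They report only what shows in the picture. A call takes as long as a camera call. They do not tell look-alikes from the thing itself.
- finder.masks_of(label, camera): "pixels" (384x512 bool, what is visible of it) and "extent" ([left, top, right, bottom] in pixels, round what is visible of it).
The state is a dict: "time": time; "joint_positions": joint angles; "qvel": joint speeds; "joint_torque": joint torques, N m; "tool_pos": TCP position; "ee_rot": TCP orientation; "wrist_force": force on the tool from outside, world axes, zero at the start; "wrist_torque": the same for the moment, N m; "width": finger opening in m.
Only numpy, scipy, OpenCV 4.12 (cv2) and the standard library are available. Lean on these libraries where they do the work, as an engineer would, in place of code of your own. Each camera call takes 0.05 s, during which the arm holds its last target.

## Working session

There is one attempt and no reset: what is moved stays moved. The work goes in short steps, Python scripts to look and compute and a tool call to move; the robot and the scene stay as the last step left them, time stands still between calls to the robot, and variables do not carry over. Pictures are saved under pics/ and viewed, and the job is handed in when it is done.

Besides the shell and the picture viewer there is one more tool, called after "Emit:" in YAML: its name, and indented under it one key for each argument. arm_command: Moves the arm, as the interface text tells. Its arguments: {"type":"object","properties":{"plan":{"type":"array","items":{"type":"array","items":{"type":"number"}}}},"required":["plan"]}

```bash
mkdir -p pics
cat > h.py <<'E'
import numpy as np, cv2
from bench import robot, optics, finder
from scipy.spatial.transform import Rotation as R
def snap(n,f):
    s=optics.snapshot(n); cv2.imwrite('pics/'+f,s['image'][:,:,::-1]); return s
def ray(s,u,v):
    d=np.array([(u-s['cx'])/s['fx'],(v-s['cy'])/s['fy'],1.]); return np.array(s['position']),np.array(s['rotation'])@d
def atz(s,u,v,z):
    p,d=ray(s,u,v); return p+d*(z-p[2])/d[2]
def proj(s,P):
    c=np.array(s['rotation']).T@(np.array(P)-np.array(s['position'])); return np.array([s['fx']*c[0]/c[2]+s['cx'],s['fy']*c[1]/c[2]+s['cy']])
E
python3 - <<'E'
from h import *
o=robot.get_obs(); print(o, robot.grip_point_offset)
t=snap('top','top0.png'); s=snap('side','side0.png')
for c in (t,s): print({k:v for k,v in c.items() if k!='image'})
for cam in('top','side'):
  for l in ['red_a','black_piece','silver_piece','shelf','station','guard_bar','screwdriver','steel_ring','mug','mouse','valve']:
    print(cam,l,[(round(float(d['p']),2),np.array(d['extent']).round(0).tolist()) for d in finder.masks_of(l,cam)][:5])
E
```

```text
{'time': 0.0, 'joint_positions': array([-1.32509739e+00,  8.79628572e-02,  1.37221076e+00, -2.22212593e-05,
        1.68356560e+00, -1.03107203e-01]), 'qvel': array([ 7.39013143e-04, -1.16600968e-05, -1.17920770e-03, -1.08853782e-03,
       -8.77681041e-04,  1.66977386e-03]), 'joint_torque': array([-2.06355013e-03, -3.40185857e+01, -3.02429760e+01,  7.17251678e-02,
        3.30866757e-02, -1.61875219e-04]), 'tool_pos': array([ 0.18783329, -0.51637422,  0.20432192]), 'ee_rot': array([-3.14139369e+00,  2.13744116e-03, -1.22199246e+00]), 'wrist_force': array([ 0.3797022 , -0.13725137,  0.88581218]), 'wrist_torque': array([-0.00641573, -0.00192609,  0.05875159]), 'width': 0.09388795567942644} 0.0188
{'fx': 427.8839075608133, 'fy': 427.8839075608133, 'cx': 259.0461378798518, 'cy': 189.7075538266806, 'position': array([0.35483017, 0.00551874, 1.38612718]), 'rotation': array([-3.02032624,  0.01234931, -1.54760615])}
{'fx': 429.8074409323291, 'fy': 429.8074409323291, 'cx': 258.4201465981697, 'cy': 194.86132352800735, 'position': array([ 0.05433711, -0.96717288,  0.85888181]), 'rotation': arr
[... 948 characters left out ...]
1.0])]
side red_a [(0.76, [239.0, 228.0, 250.0, 244.0]), (0.69, [236.0, 241.0, 252.0, 267.0]), (0.68, [255.0, 203.0, 269.0, 226.0]), (0.67, [267.0, 216.0, 279.0, 238.0]), (0.66, [226.0, 206.0, 237.0, 221.0])]
side black_piece [(0.7, [316.0, 243.0, 326.0, 260.0])]
side silver_piece [(0.54, [300.0, 217.0, 312.0, 240.0])]
side shelf [(0.56, [284.0, 227.0, 352.0, 294.0])]
side station [(0.69, [230.0, 116.0, 268.0, 192.0])]
side guard_bar [(0.97, [234.0, 140.0, 268.0, 169.0]), (0.66, [284.0, 226.0, 351.0, 293.0])]
side screwdriver [(0.6, [273.0, 203.0, 312.0, 216.0])]
side steel_ring []
side mug [(0.62, [322.0, 290.0, 363.0, 336.0])]
side mouse [(0.94, [244.0, 319.0, 288.0, 350.0])]
side valve []
```

```bash
sed -i "s/np.array(s\['rotation'\])/R.from_euler('xyz',s['rotation']).as_matrix()/g" h.py
python3 - <<'E'
import cv2
a=cv2.imread('pics/top0.png')[120:290,90:440]; cv2.imwrite('pics/top0c.png',cv2.resize(a,None,fx=2.28,fy=2.28,interpolation=2))
a=cv2.imread('pics/side0.png')[100:370,170:420]; cv2.imwrite('pics/side0c.png',cv2.resize(a,None,fx=2.2,fy=2.2,interpolation=2))
E
```

```text
(no output)
```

View pics/top0c.png

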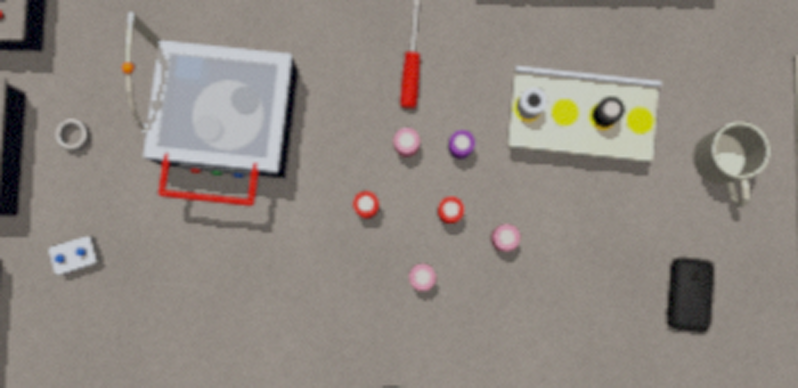

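View pics/side0c.png

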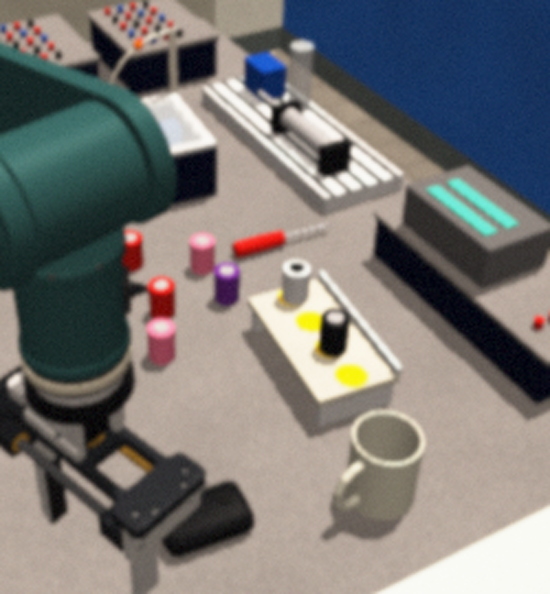

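Run:
```python
from h import *
t=snap('top','top1.png')
f=lambda u,v:(90+(u+.5)/2.28-.5,120+(v+.5)/2.28-.5)
pts={'redL':(366,205,.05),'redR':(451,210,.05),'pinkT':(407,141,.05),'purple':(462,143,.05),'pinkR':(507,238,.05),'pinkB':(423,278,.05),
'silver':(534,101,.1),'black':(610,109,.1),'sp1or':(640,121,.05),'sp3':(565,112,.05),'barL':(161,195,.095),'barR':(252,202,.095),'armL':(168,158,.095),'armR':(256,165,.095),'bkL':(164,43,.095),'bkR':(291,56,.095),
'shFL':(511,146,.05),'shFR':(653,160,.05),'shBL':(518,68,.062),'shBR':(661,83,.062),'ring':(72,134,.025),'valve':(74,255,.042),'mug':(740,150,.09),'mouse':(690,295,.03),'ball':(128,68,.199)}
for k,(u,v,z) in pts.items(): print(k,atz(t,*f(u,v),z).round(3)[:2])
```

```text
redL [0.454 0.052]
redR [ 0.45  -0.065]
pinkT [ 0.544 -0.003]
purple [ 0.543 -0.079]
pinkR [ 0.413 -0.142]
pinkB [ 0.356 -0.028]
silver [ 0.594 -0.171]
black [ 0.586 -0.272]
sp1or [ 0.579 -0.324]
sp3 [ 0.589 -0.22 ]
barL [0.458 0.324]
barR [0.451 0.202]
armL [0.508 0.317]
armR [0.501 0.199]
bkL [0.665 0.33 ]
bkR [0.65  0.157]
shFL [ 0.54  -0.146]
shFR [ 0.525 -0.341]
shBL [ 0.647 -0.154]
shBR [ 0.63 -0.35]
ring [0.547 0.472]
valve [0.377 0.453]
mug [ 0.535 -0.447]
mouse [ 0.342 -0.395]
ball [0.607 0.347]
```

View pics/top1.png

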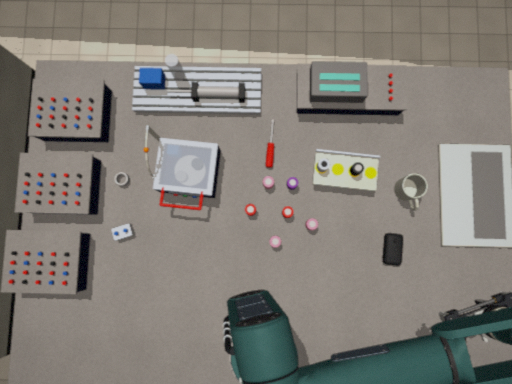

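Emit:
arm_command:
  plan:
    - [1, 0.03, 0.06, 0, 10]
    - [1, 0.07, 0.12, 0, 20]
    - [1, 0.11, 0.18, 0, 30]
    - [1, 0.15, 0.24, 0, 40]
    - [1, 0.18, 0.3, 0, 50]
    - [1, 0.2, 0.36, 0, 60]
    - [1, 0.212, 0.41, 0, 65]
    - [1, 0.212, 0.451, 0, 65]
    - [1, 0.212, 0.451, 0, 65]

```text
time: 2.38
tool_pos: [0.4002, -0.0624, 0.2058]
ee_rot: [-3.141, -0.001, -0.08]
wrist_force: [-0.5, -0.0, 0.1]
width: 0.0937
```

```bash
cat >> h.py <<'E'
def wsnap(f):
    o=robot.get_obs(); s=snap('wrist',f) if f else optics.snapshot('wrist')
    T=np.eye(4);T[:3,:3]=R.from_euler('xyz',o['ee_rot']).as_matrix();T[:3,3]=o['tool_pos']
    M=T@np.array(s['hand_eye']); s['position']=M[:3,3]; s['rotation']=R.from_matrix(M[:3,:3]).as_euler('xyz'); return s
E
python3 - <<'E'
from h import *
o=robot.get_obs(); print(o['time'],o['tool_pos'],np.degrees(o['ee_rot']),o['joint_positions'])
s=wsnap('w1.png'); print(s['hand_eye'])
for n,p in dict(L=(.454,.052,.05),R=(.45,-.065,.05)).items(): print(n,proj(s,p))
for d in finder.masks_of('red_a','wrist'):
  m=d['pixels']; c=np.argwhere(m).mean(0)[::-1]; print(round(d['p'],2),d['extent'],c,atz(s,*c,.05))
E
```

```text
2.375 [ 0.40019731 -0.06238691  0.20583774] [-1.79967173e+02 -5.51823153e-02 -4.58346441e+00] [-2.95516393e-01 -2.43173114e-01  1.67779389e+00  7.72726743e-04
  1.70615354e+00 -2.15415535e-01]
[[ 9.99999446e-01  2.03495638e-04 -1.03236794e-03 -5.05696484e-04]
 [ 5.32020348e-05  9.70088061e-01  2.42753272e-01 -6.89568682e-02]
 [ 1.05088704e-03 -2.42753193e-01  9.70087513e-01 -1.80067773e-01]
 [ 0.00000000e+00  0.00000000e+00  0.00000000e+00  1.00000000e+00]]
L [298.35302429  80.81947096]
R [299.36477492 178.86684962]
0.96 [348.2, 105.9, 383.7, 138.4] [366.9119171  122.56373057] [ 0.53477979 -0.00197011  0.05      ]
0.95 [347.3, 164.8, 386.8, 196.0] [365.42156863 181.15577342] [ 0.53407784 -0.07473546  0.05      ]
0.83 [210.3, 139.0, 239.7, 171.2] [223.81855956 154.32686981] [ 0.35739575 -0.02626608  0.05      ]
0.8 [278.6, 67.3, 312.6, 100.5] [296.43436499  82.98826041] [0.45164957 0.04980384 0.05      ]
0.59 [259.7, 213.2, 288.7, 250.5] [273.08126722 231.72038567] [ 0.41165355 -0.13439813  0.05      ]
0.58 [285.3, 160.0, 313.5, 194.2] [296.63150685 177.12191781] [ 0.44662879 -0.06245697  0.05      ]
```

View pics/w1.png

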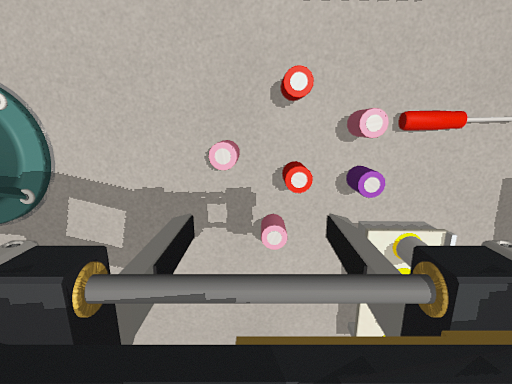

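Run:
```python
from h import *
a=cv2.imread('pics/w1.png')[50:260,200:400]; cv2.imwrite('pics/w1c.png',cv2.resize(a,None,fx=2.5,fy=2.5,interpolation=2))
s=wsnap(None); o=robot.get_obs(); print(o['tool_pos'],np.degrees(o['ee_rot']))
```

```text
[ 0.39996102 -0.06646323  0.20559816] [ 1.79948354e+02 -1.75385355e-02 -5.01117683e+00]
```

View pics/w1c.png

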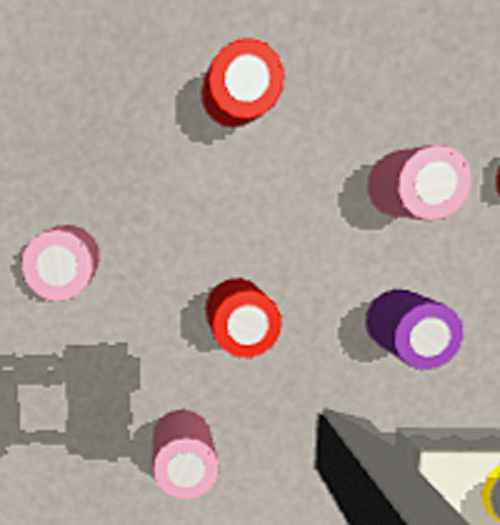

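Emit:
arm_command:
  plan:
    - [0.7, 0.05, 0, 0, 0]
    - [0.7, 0.05, -0.001, -0.05, 0]
    - [0.7, 0.05, -0.001, -0.1, 0]
    - [0.7, 0.05, -0.001, -0.15, 0]
    - [0.7, 0.05, -0.001, -0.186, 0]
    - [0.7, 0.05, -0.001, -0.186, 0]
    - [0.7, 0.05, -0.001, -0.186, 0]

```text
time: 3.4
tool_pos: [0.451, -0.0685, 0.021]
ee_rot: [3.141, -0.002, -0.09]
wrist_force: [-0.4, -0.7, 0.8]
width: 0.066
```

Emit:
arm_command:
  plan:
    - [0.2, 0, 0, 0, 0]
    - [0.2, 0, 0, 0, 0]
    - [0.2, 0, 0, 0, 0]
    - [0.2, 0, 0, 0, 0]
    - [0.2, 0, 0, 0, 0]

```text
time: 4.03
tool_pos: [0.4503, -0.0669, 0.0201]
ee_rot: [3.141, -0.001, -0.087]
wrist_force: [-0.8, -0.7, 3.5]
width: 0.0349
```

Emit:
arm_command:
  plan:
    - [0.2, 0, 0, 0.06, 0]
    - [0.2, 0, 0, 0.12, 0]
    - [0.2, 0, 0, 0.18, 0]
    - [0.2, 0.02, -0.05, 0.19, 0]
    - [0.2, 0.03, -0.1, 0.19, 0]
    - [0.2, 0.03, -0.13, 0.19, 0]
    - [0.2, 0.03, -0.13, 0.19, 0]
    - [0.2, 0.03, -0.13, 0.19, 0]

```text
time: 5.03
tool_pos: [0.4798, -0.1962, 0.209]
ee_rot: [-3.141, 0.001, -0.087]
wrist_force: [-0.9, 0.2, 0.4]
width: 0.0356
```

Run:
```python
from h import *
s=wsnap('w2.png'); o=robot.get_obs(); print(o['tool_pos'],np.degrees(o['ee_rot']),o['width'])
for n,p in dict(sil=(.594,-.171,.1),sp3=(.589,-.22,.05),blk=(.586,-.272,.1),sp1=(.579,-.324,.05)).items(): print(n,proj(s,p))
```

```text
[ 0.47985657 -0.19589088  0.20923681] [-1.79957657e+02  2.27320839e-02 -4.96169535e+00] 0.03562206009724898
sil [364.28921787 156.82166145]
sp3 [345.71464172 190.23522476]
blk [356.83259412 243.75029387]
sp1 [339.27612343 262.96427373]
```

View pics/w2.png

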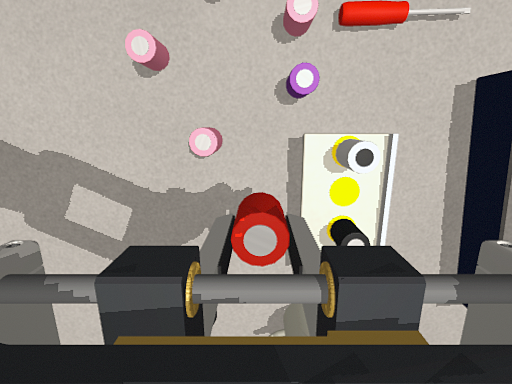

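Run:
```python
from h import *
import cv2
for f in('w2','top1'):
  im=cv2.imread(f'pics/{f}.png'); hsv=cv2.cvtColor(im,cv2.COLOR_BGR2HSV)
  m=cv2.inRange(hsv,(24,150,120),(34,255,255)); n,l,st,c=cv2.connectedComponentsWithStats(m)
  s=wsnap(None) if f=='w2' else optics.snapshot('top')
  for i in range(1,n):
    if st[i,4]>25: print(f,st[i],c[i],atz(s,*c[i],.05).round(4))
# cap of held piece and axis
s=wsnap(None); o=robot.get_obs(); g=o['tool_pos']; print(g, proj(s,[g[0],g[1],g[2]+.03]))
im=cv2.imread('pics/w2.png'); m=cv2.inRange(cv2.cvtColor(im,cv2.COLOR_BGR2HSV),(0,0,140),(180,40,255))[215:262,235:285]
n,l,st,c=cv2.connectedComponentsWithStats(m);print(st,c+[235,215])
```

```text
w2 [332 136  27  31 150] [340.06       146.35333333] [ 0.5827 -0.1625  0.05  ]
w2 [330 177  30  29 678] [344.18436578 191.06932153] [ 0.5872 -0.2207  0.05  ]
w2 [327 216  28  25 131] [335.83969466 223.52671756] [ 0.5756 -0.2648  0.05  ]
top1 [332 164  11  11  97] [337.25773196 168.91752577] [ 0.5887 -0.2196  0.05  ]
top1 [365 167  11  12  98] [370.17346939 172.41836735] [ 0.5797 -0.3231  0.05  ]
[ 0.48004087 -0.19585513  0.20963819] [260.92230352 241.80600382]
[[   0    0   50   47 1500]
 [   9   10   33   31  788]
 [   0   39    8    8   31]
 [  42   39    8    8   31]] [[259.438      236.022     ]
 [259.62436548 240.12436548]
 [237.06451613 258.77419355]
 [281.77419355 258.93548387]]
```

Emit:
arm_command:
  plan:
    - [0.2, 0.05, -0.01, 0, 0]
    - [0.2, 0.108, -0.023, 0, 0]
    - [0.2, 0.108, -0.023, 0, 0]
    - [0.2, 0.108, -0.023, -0.04, 0]
    - [0.2, 0.108, -0.023, -0.08, 0]
    - [0.2, 0.108, -0.023, -0.115, 0]
    - [0.2, 0.108, -0.023, -0.13, 0]
    - [0.2, 0.108, -0.023, -0.137, 0]
    - [0.2, 0.108, -0.023, -0.137, 0]
    - [0.2, 0.108, -0.023, -0.138, 0]

```text
time: 6.48
tool_pos: [0.589, -0.2204, 0.0735]
ee_rot: [3.14, -0.003, -0.087]
wrist_force: [0.2, -0.4, -0.2]
width: 0.0357
```

Run:
```python
from h import *
s=wsnap('w3.png'); o=robot.get_obs(); print(o['tool_pos'],np.degrees(o['ee_rot']),o['width'],o['wrist_force'])
t=snap('side','s3.png'); a=cv2.imread('pics/s3.png')[180:330,250:390]; cv2.imwrite('pics/s3c.png',cv2.resize(a,None,fx=3.5,fy=3.5,interpolation=2))
```

```text
[ 0.58883099 -0.22031648  0.07314586] [ 1.79941099e+02 -1.58454865e-01 -5.01351225e+00] 0.03535679236359776 [ 0.00860578  0.39724541 -0.59941317]
```

View pics/s3c.png

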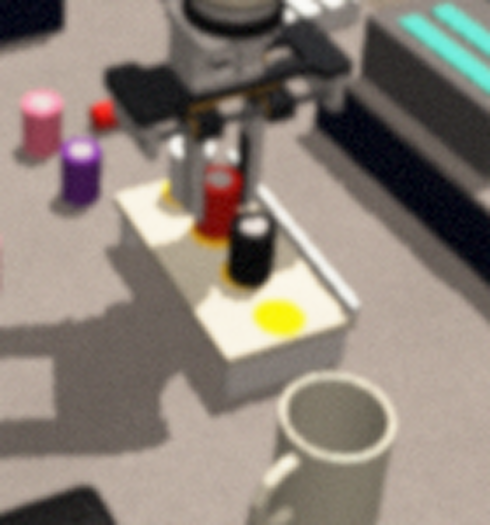

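View pics/w3.png

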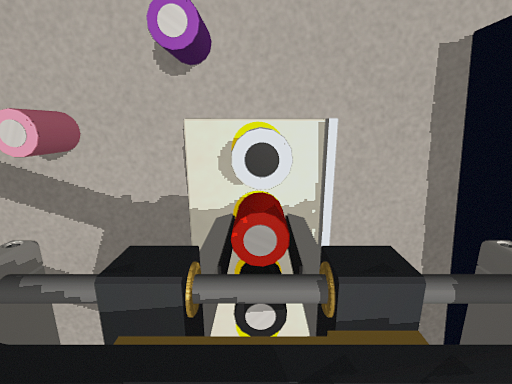

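Emit:
arm_command:
  plan:
    - [0.2, 0, 0, -0.001, 0]
    - [0.2, 0, 0, -0.0025, 0]
    - [0.2, 0, 0, -0.0025, 0]

```text
time: 6.95
tool_pos: [0.5883, -0.2201, 0.0702]
ee_rot: [3.141, -0.001, -0.088]
wrist_force: [-0.7, 0.7, 4.7]
width: 0.0356
```

Emit:
arm_command:
  plan:
    - [0.6, 0, 0, 0, 0]
    - [0.6, 0, 0, 0, 0]
    - [0.6, 0, 0, 0, 0]
    - [0.6, 0, 0, 0.03, 0]
    - [0.6, 0, 0, 0.08, 0]
    - [0.6, 0, 0, 0.14, 0]
    - [0.6, -0.05, 0.06, 0.14, 0]
    - [0.6, -0.1, 0.12, 0.14, 0]
    - [0.6, -0.13, 0.18, 0.14, 0]
    - [0.6, -0.134, 0.22, 0.14, 0]

```text
time: 8.2
tool_pos: [0.4559, -0.0093, 0.209]
ee_rot: [-3.141, -0.001, -0.089]
wrist_force: [0.0, 0.9, 0.2]
width: 0.0565
```

Run:
```python
from h import *
s=wsnap('w4.png'); o=robot.get_obs(); print(o['tool_pos'],np.degrees(o['ee_rot']),o['width'],o['wrist_force'])
print(proj(s,(.454,.052,.05)))
t=snap('side','s4.png'); a=cv2.imread('pics/s4.png')[180:330,250:390]; cv2.imwrite('pics/s4c.png',cv2.resize(a,None,fx=3.5,fy=3.5,interpolation=2))
```

```text
[ 0.45385201 -0.00241712  0.20956251] [-1.79633672e+02  5.76443938e-02 -4.66293018e+00] 0.056344012269594686 [-2.63069203  4.68271677  0.21654248]
[254.40133441 130.92683298]
```

View pics/s4c.png

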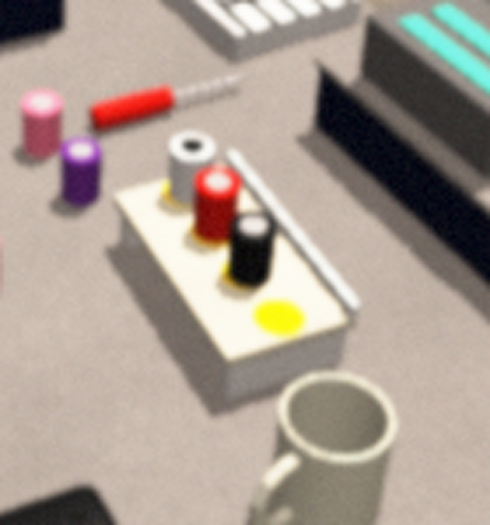

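View pics/w4.png

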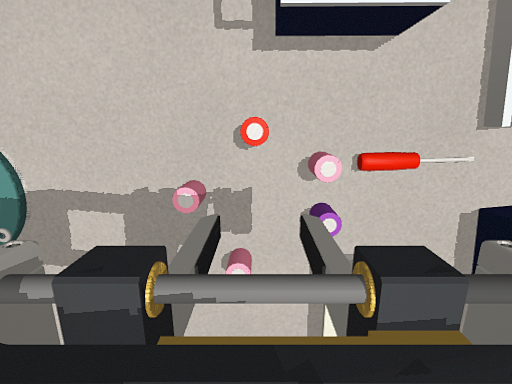

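Emit:
arm_command:
  plan:
    - [0.7, 0, 0.052, 0, 0]
    - [0.7, 0, 0.052, 0, 0]
    - [0.7, 0, 0.052, -0.05, 0]
    - [0.7, 0, 0.052, -0.1, 0]
    - [0.7, 0, 0.052, -0.15, 0]
    - [0.7, 0, 0.052, -0.189, 0]
    - [0.7, 0, 0.052, -0.189, 0]
    - [0.2, 0, 0.052, -0.189, 0]
    - [0.2, 0, 0.052, -0.189, 0]
    - [0.2, 0, 0.052, -0.189, 0]

```text
time: 9.55
tool_pos: [0.4583, 0.0413, 0.0217]
ee_rot: [3.142, -0.003, -0.087]
wrist_force: [-0.6, -0.3, 1.4]
width: 0.0394
```

Emit:
arm_command:
  plan:
    - [0.2, 0, 0, 0, 0]
    - [0.2, 0, 0, 0, 0]
    - [0.2, 0, 0, 0.06, 0]
    - [0.2, 0, 0, 0.12, 0]
    - [0.2, 0, -0.01, 0.18, 0]
    - [0.2, 0, -0.07, 0.19, 0]
    - [0.2, 0, -0.13, 0.19, 0]
    - [0.2, 0.01, -0.19, 0.19, 0]
    - [0.2, 0.02, -0.25, 0.19, 0]
    - [0.2, 0.03, -0.3, 0.19, 0]

```text
time: 10.8
tool_pos: [0.4873, -0.2608, 0.2095]
ee_rot: [-3.142, -0.0, -0.089]
wrist_force: [0.3, 0.6, -1.2]
width: 0.0336
```

Emit:
arm_command:
  plan:
    - [0.2, 0, 0, 0, 0]
    - [0.2, 0, 0, 0, 0]
    - [0.2, 0, 0, 0, 0]

```text
time: 11.18
tool_pos: [0.4874, -0.2572, 0.2102]
ee_rot: [-3.141, -0.0, -0.086]
wrist_force: [-0.3, -0.2, -1.0]
width: 0.0339
```

Run:
```python
from h import *
s=wsnap('w5.png'); o=robot.get_obs(); print(o['tool_pos'],np.degrees(o['ee_rot']),o['width'],o['wrist_force'])
g=o['tool_pos']; print(proj(s,[g[0],g[1],g[2]+.03]))
for n,p in dict(sil=(.594,-.171,.1),red=(.588,-.22,.1)).items(): print(n,proj(s,p))
```

```text
[ 0.48743097 -0.25714157  0.21034056] [ 1.79997603e+02 -3.62597487e-02 -4.90416210e+00] 0.034035606441708804 [-0.25927198 -0.29861169 -0.32281808]
[260.97305443 241.70589641]
sil [356.81353691  98.09519663]
red [351.10888234 146.67062299]
```

View pics/w5.png

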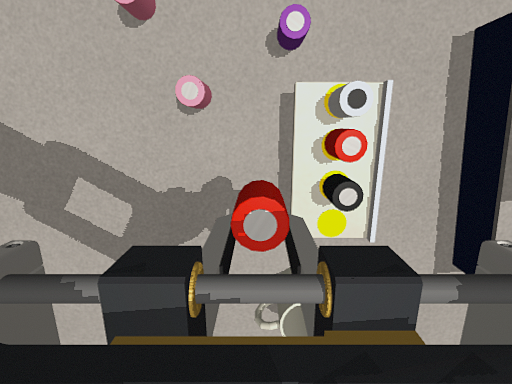

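Run:
```python
from h import *
im=cv2.imread('pics/w5.png'); m=cv2.inRange(cv2.cvtColor(im,cv2.COLOR_BGR2HSV),(0,0,140),(180,40,255))[195:250,236:285]
n,l,st,c=cv2.connectedComponentsWithStats(m);c=c+[236,195];print(st,c)
s=wsnap(None); o=robot.get_obs(); g=o['tool_pos']
for i in range(1,n):
  if st[i,4]>300: print(atz(s,*c[i],g[2]+.03)-g)
```

```text
[[   0    0   49   55 1780]
 [   8   15   33   31  804]
 [   0   46   13    9   55]
 [  37   47   12    8   56]] [[260.14494382 219.18258427]
 [259.63930348 224.84950249]
 [239.81818182 246.63636364]
 [280.39285714 246.44642857]]
[0.00017495 0.01098443 0.03      ]
```

Emit:
arm_command:
  plan:
    - [0.2, -0.047, 0, 0, 0]
    - [0.2, -0.047, 0, -0.05, 0]
    - [0.2, -0.047, 0, -0.1, 0]
    - [0.2, -0.047, 0, -0.15, 0]
    - [0.2, -0.047, 0, -0.18, 0]
    - [0.2, -0.047, 0, -0.188, 0]
    - [0.2, -0.047, 0, -0.188, 0]
    - [0.2, -0.047, 0, -0.19, 0]
    - [0.2, -0.047, 0, -0.19, 0]

```text
time: 12.4
tool_pos: [0.4415, -0.259, 0.0214]
ee_rot: [3.14, -0.003, -0.087]
wrist_force: [0.5, -0.2, 2.1]
width: 0.0339
```

Emit:
arm_command:
  plan:
    - [0.6, 0, 0, 0, 0]
    - [0.6, 0, 0, 0, 0]
    - [0.6, 0, 0, 0, 0]
    - [0.6, 0.001, 0.011, 0, 0]
    - [0.6, 0.001, 0.011, 0, 0]
    - [0.6, 0.001, 0.011, 0, 0]
    - [0.6, 0.001, 0.011, 0, 0]

```text
time: 13.28
tool_pos: [0.4414, -0.2476, 0.0201]
ee_rot: [3.141, -0.0, -0.088]
wrist_force: [0.2, -0.1, -0.1]
width: 0.0567
```

Run:
```python
from h import *
s=wsnap('w6.png'); o=robot.get_obs(); g=o['tool_pos'];print(g,np.degrees(o['ee_rot']),o['width'],o['wrist_force'])
im=cv2.imread('pics/w6.png'); m=cv2.inRange(cv2.cvtColor(im,cv2.COLOR_BGR2HSV),(0,0,140),(180,40,255))[195:275,236:285]
n,l,st,c=cv2.connectedComponentsWithStats(m);c=c+[236,195];print(st)
for i in range(1,n):
  if st[i,4]>300: print(atz(s,*c[i],.05)-g)
```

```text
[ 0.44133464 -0.24759311  0.02004896] [ 1.79994393e+02 -1.11573391e-02 -5.01739787e+00] 0.056444616930464264 [0.03851017 0.72308472 0.21123991]
[[   0    0   49   80 2915]
 [   0    0   20    8   94]
 [  31    0   18   14  105]
 [   0    9    1    2    2]
 [  10   34   32   30  769]
 [   0   61    7   10   35]]
[ 0.00026554 -0.00123907  0.02995104]
```

View pics/w6.png

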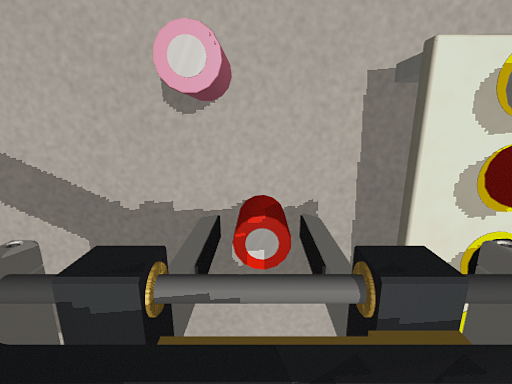

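Centred now (-1.2 mm); the piece stands upright. Grip and carry to spot 1.

Emit:
arm_command:
  plan:
    - [0.2, 0, -0.001, 0, 0]
    - [0.2, 0, -0.001, 0, 0]
    - [0.2, 0, -0.001, 0, 0]
    - [0.2, 0, -0.001, 0, 0]
    - [0.2, 0, -0.001, 0.05, 0]
    - [0.2, 0, -0.001, 0.1, 0]
    - [0.2, 0, -0.001, 0.15, 0]
    - [0.2, 0, -0.001, 0.18, 0]
    - [0.2, 0, -0.001, 0.18, 0]
    - [0.2, 0, -0.001, 0.18, 0]

```text
time: 14.58
tool_pos: [0.4405, -0.248, 0.198]
ee_rot: [-3.14, 0.003, -0.088]
wrist_force: [0.4, 0.4, -2.0]
width: 0.0355
```

Run:
```python
from h import *
o=robot.get_obs(); print(o['tool_pos'],o['width'])
```

```text
[ 0.44054118 -0.24799642  0.19799632] 0.03549738950303146
```

Emit:
arm_command:
  plan:
    - [0.2, 0.04, -0.03, 0, 0]
    - [0.2, 0.08, -0.06, 0, 0]
    - [0.2, 0.12, -0.075, 0, 0]
    - [0.2, 0.138, -0.075, 0, 0]
    - [0.2, 0.138, -0.075, 0, 0]
    - [0.2, 0.138, -0.075, -0.04, 0]
    - [0.2, 0.138, -0.075, -0.08, 0]
    - [0.2, 0.138, -0.075, -0.11, 0]
    - [0.2, 0.138, -0.075, -0.12, 0]
    - [0.2, 0.138, -0.075, -0.12, 0]

```text
time: 15.82
tool_pos: [0.5783, -0.3232, 0.0793]
ee_rot: [-3.141, 0.002, -0.088]
wrist_force: [0.4, -1.0, -2.4]
width: 0.0358
```

Run:
```python
from h import *
s=wsnap('w7.png'); o=robot.get_obs(); g=o['tool_pos'];print(g,np.degrees(o['ee_rot']),o['width'],o['wrist_force'])
t=snap('side','s7.png'); a=cv2.imread('pics/s7.png')[180:330,250:390]; cv2.imwrite('pics/s7c.png',cv2.resize(a,None,fx=3.5,fy=3.5,interpolation=2))
```

```text
[ 0.57924844 -0.3237076   0.08088556] [ 1.79970784e+02 -4.89358408e-02 -5.02351286e+00] 0.0356331073406527 [0.7222567  0.37672257 0.21684901]
```

View pics/w7.png

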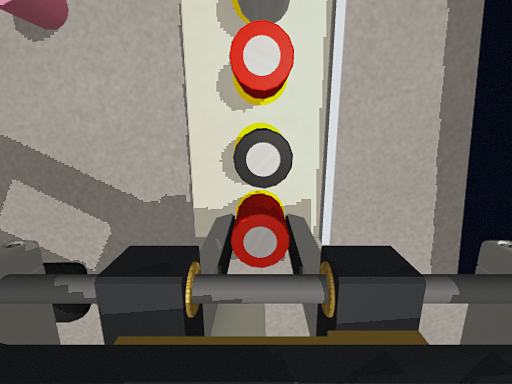

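View pics/s7c.png

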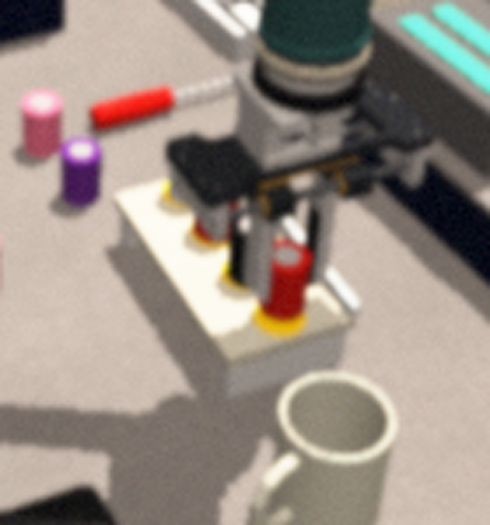

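Emit:
arm_command:
  plan:
    - [0.2, 0, 0, -0.005, 0]
    - [0.2, 0, 0, -0.009, 0]
    - [0.2, 0, 0, -0.0105, 0]
    - [0.2, 0, 0, -0.0105, 0]
    - [0.2, 0, 0, -0.0105, 0]

```text
time: 16.55
tool_pos: [0.5794, -0.3235, 0.0701]
ee_rot: [3.141, -0.0, -0.088]
wrist_force: [-0.5, 0.3, 2.8]
width: 0.0355
```

Emit:
arm_command:
  plan:
    - [0.6, 0, 0, 0, 0]
    - [0.6, 0, 0, 0, 0]
    - [0.6, 0, 0, 0, 0]
    - [0.6, 0, 0, 0.03, 0]
    - [0.6, 0, 0, 0.08, 0]
    - [0.6, 0, 0, 0.13, 0]
    - [0.6, -0.05, 0.03, 0.14, 0]
    - [0.6, -0.1, 0.08, 0.14, 0]
    - [0.6, -0.1, 0.12, 0.14, 0]
    - [0.6, -0.1, 0.12, 0.14, 0]

```text
time: 17.8
tool_pos: [0.4789, -0.2013, 0.2104]
ee_rot: [3.141, -0.002, -0.084]
wrist_force: [0.4, 0.3, -0.4]
width: 0.0562
```

Run:
```python
from h import *
s=wsnap('w8.png'); o=robot.get_obs(); g=o['tool_pos'];print(g,np.degrees(o['ee_rot']),o['width'],o['wrist_force'])
for n,p in dict(sil=(.594,-.171,.1),r3=(.588,-.22,.1),blk=(.586,-.272,.1),r1=(.579,-.3235,.1)).items(): print(n,proj(s,p))
t=snap('side','s8.png'); a=cv2.imread('pics/s8.png')[180:330,250:390]; cv2.imwrite('pics/s8c.png',cv2.resize(a,None,fx=3.5,fy=3.5,interpolation=2))
t=snap('top','t8.png'); a=cv2.imread('pics/t8.png')[120:230,130:400]; cv2.imwrite('pics/t8c.png',cv2.resize(a,None,fx=2.9,fy=2.9,interpolation=2))
```

```text
[ 0.47930146 -0.2028744   0.21012531] [ 1.79939526e+02 -8.65667846e-02 -4.91359297e+00] 0.056664892044383845 [-0.23405987  0.36949213  0.50677056]
sil [364.4496211  151.95497848]
r3 [358.63442377 196.18345448]
blk [356.698267   239.12896969]
r1 [350.78614836 278.69321263]
```

View pics/w8.png

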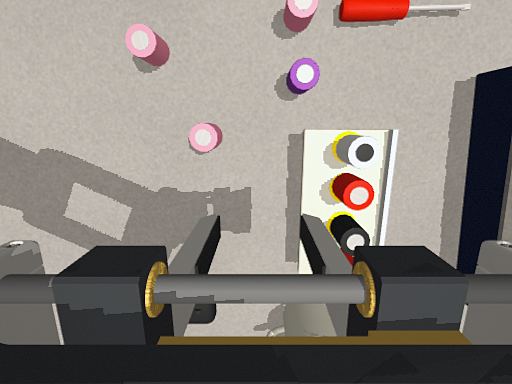

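View pics/s8c.png

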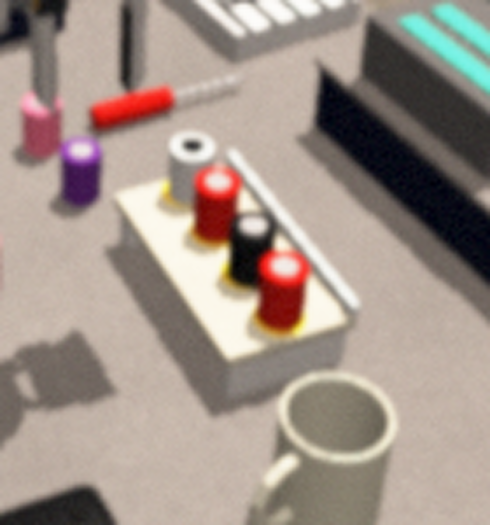

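View pics/t8c.png

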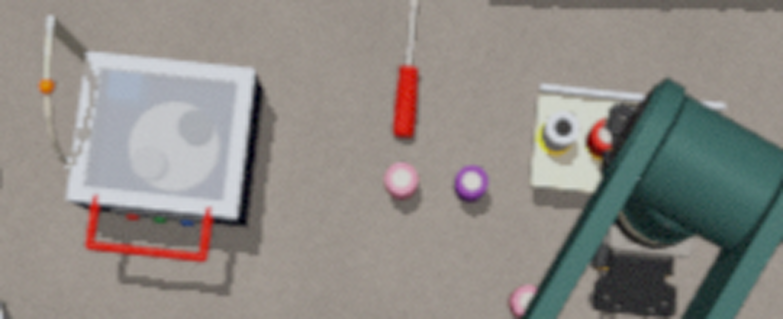

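Emit:
arm_command:
  plan:
    - [0.6, -0.01, 0.05, 0.01, 0]
    - [0.6, -0.02, 0.1, 0.02, 0]
    - [0.6, -0.03, 0.16, 0.03, 0]
    - [0.6, -0.03, 0.22, 0.04, 0]
    - [0.6, -0.03, 0.28, 0.04, 0]
    - [0.5, -0.03, 0.34, 0.04, 0]
    - [0.45, -0.03, 0.4, 0.04, 0]
    - [0.45, -0.03, 0.44, 0.04, 0]
    - [0.45, -0.03, 0.44, 0.04, 0]
    - [0.45, -0.03, 0.44, 0.04, 0]

```text
time: 19.2
tool_pos: [0.4501, 0.2355, 0.2491]
ee_rot: [3.14, 0.0, -0.089]
wrist_force: [0.1, 0.1, 0.4]
width: 0.0421
```

Run:
```python
from h import *
s=wsnap('w9.png'); o=robot.get_obs(); g=o['tool_pos'];print(g,np.degrees(o['ee_rot']),o['width'],o['wrist_force'],o['joint_positions'])
for n,p in dict(bL=(.458,.324,.095),bR=(.451,.202,.095),mid=(.4545,.263,.095)).items(): print(n,proj(s,p))
```

```text
[0.45006963 0.23520861 0.24928466] [ 1.79948497e+02  5.81596846e-03 -5.12789588e+00] 0.0427213823880095 [-0.31675873 -0.26574146 -0.25628185] [ 3.70408052e-01 -1.10889615e-02  1.38630842e+00 -7.75291700e-04
  1.76686308e+00  4.59755822e-01]
bL [260.52488522 106.82406721]
bR [263.41056911 205.07845599]
mid [262.03207609 158.14227225]
```

View pics/w9.png

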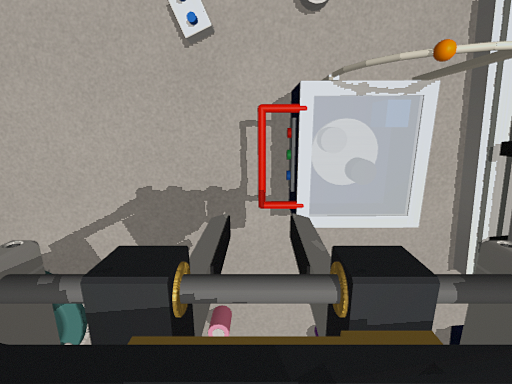

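Emit:
arm_command:
  plan:
    - [0.45, 0.005, 0.028, 0, 0]
    - [0.45, 0.005, 0.028, 0, 0]
    - [0.45, 0.005, 0.028, -0.05, 0]
    - [0.45, 0.005, 0.028, -0.1, 0]
    - [0.45, 0.005, 0.028, -0.14, 0]
    - [0.45, 0.005, 0.028, -0.16, 0]
    - [0.45, 0.005, 0.028, -0.169, 0]
    - [0.45, 0.005, 0.028, -0.169, 0]

```text
time: 20.25
tool_pos: [0.4545, 0.2635, 0.0806]
ee_rot: [3.141, -0.0, -0.089]
wrist_force: [0.6, 0.0, -0.0]
width: 0.0424
```

Run:
```python
from h import *
s=wsnap('w10.png'); o=robot.get_obs(); g=o['tool_pos'];print(g,np.degrees(o['ee_rot']),o['width'],o['wrist_force'])
```

```text
[0.45503112 0.26404145 0.08148839] [-1.79969119e+02 -8.50463122e-02 -5.06663599e+00] 0.04249244698586266 [-0.7905834  -0.28460618  0.43686723]
```

View pics/w10.png

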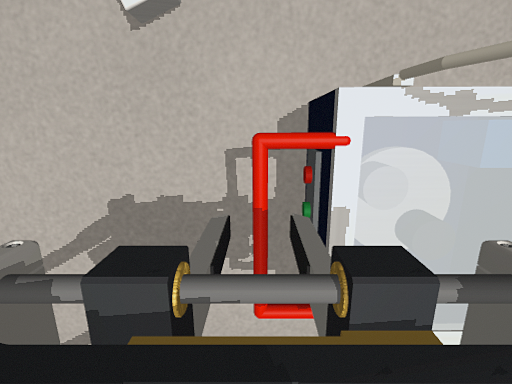

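Bar (col 260) lies centred between the fingers, clear of the panel edge. Close.

Emit:
arm_command:
  plan:
    - [0, 0, 0, 0, 0]
    - [0, 0, 0, 0, 0]
    - [0, 0, 0, 0, 0]
    - [0, 0, 0, 0, 0]
    - [0, 0, 0, 0, 0]
    - [0, 0, 0, 0, 0]

```text
time: 21.05
tool_pos: [0.4548, 0.2646, 0.0808]
ee_rot: [-3.141, -0.001, -0.087]
wrist_force: [1.3, -0.4, -0.0]
width: 0.0091
```

Run:
```python
import numpy as np
a=np.radians(np.arange(6,61,6)); d=.205*(1-np.cos(a)); z=.205*np.sin(a)
for r in zip(np.degrees(a),d*np.cos(.087),-d*np.sin(.087),z): print(np.round(r,4))
```

```text
[ 6.00e+00  1.10e-03 -1.00e-04  2.14e-02]
[ 1.20e+01  4.50e-03 -4.00e-04  4.26e-02]
[ 1.80e+01  1.00e-02 -9.00e-04  6.33e-02]
[ 2.40e+01  1.77e-02 -1.50e-03  8.34e-02]
[ 3.000e+01  2.740e-02 -2.400e-03  1.025e-01]
[ 3.600e+01  3.900e-02 -3.400e-03  1.205e-01]
[ 4.200e+01  5.250e-02 -4.600e-03  1.372e-01]
[ 4.800e+01  6.760e-02 -5.900e-03  1.523e-01]
[ 5.400e+01  8.420e-02 -7.300e-03  1.658e-01]
[ 6.000e+01  1.021e-01 -8.900e-03  1.775e-01]
```

Emit:
arm_command:
  plan:
    - [0, 0.0003, 0, 0.0107, 0]
    - [0, 0.0011, 0, 0.0214, 0]
    - [0, 0.0025, 0, 0.032, 0]
    - [0, 0.0045, 0, 0.0426, 0]
    - [0, 0.007, -0.001, 0.053, 0]
    - [0, 0.01, -0.001, 0.0633, 0]
    - [0, 0.0177, -0.0015, 0.0834, 0]
    - [0, 0.0274, -0.0024, 0.1025, 0]
    - [0, 0.0274, -0.0024, 0.1025, 0]
    - [0, 0.0274, -0.0024, 0.1025, 0]

```text
time: 22.3
tool_pos: [0.4817, 0.262, 0.1813]
ee_rot: [3.141, 0.001, -0.088]
wrist_force: [5.3, 0.7, -7.7]
width: 0.0089
```

Run:
```python
from h import *
o=robot.get_obs(); print(o['tool_pos'],o['width'],o['wrist_force'],np.degrees(o['ee_rot']))
t=snap('side','s11.png');t=snap('top','t11.png'); a=cv2.imread('pics/t11.png')[110:230,120:280]; b=cv2.imread('pics/s11.png')[80:220,200:360]
cv2.imwrite('pics/c11.png',np.vstack([cv2.resize(a,(400,300),interpolation=2),cv2.resize(b,(343,300),interpolation=2)[:,:400] if 0 else cv2.resize(b,(400,300),interpolation=2)]))
```

```text
[0.48166439 0.26201586 0.18132991] 0.008898153769175568 [ 5.28952128  0.74070365 -7.66398981] [ 1.79971467e+02  5.72304392e-02 -5.02460015e+00]
```

View pics/c11.png

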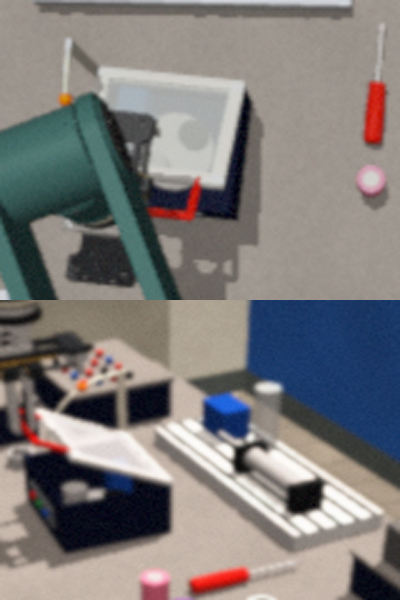

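Emit:
arm_command:
  plan:
    - [0, 0.0055, -0.0005, 0.0092, 0]
    - [0, 0.0116, -0.001, 0.018, 0]
    - [0, 0.018, -0.0016, 0.0265, 0]
    - [0, 0.0251, -0.0022, 0.0347, 0]
    - [0, 0.0325, -0.0028, 0.0424, 0]
    - [0, 0.0402, -0.0035, 0.0498, 0]
    - [0, 0.0484, -0.0042, 0.0568, 0]
    - [0, 0.0568, -0.0049, 0.0633, 0]
    - [0, 0.0656, -0.0057, 0.0694, 0]
    - [0, 0.0747, -0.0065, 0.075, 0]

```text
time: 23.65
tool_pos: [0.5562, 0.2557, 0.259]
ee_rot: [-3.141, 0.001, -0.087]
wrist_force: [-2.0, 1.6, -5.3]
width: 0.0089
```

Emit:
arm_command:
  plan:
    - [0, 0, 0, 0, 0]
    - [0, 0, 0, 0, 0]
    - [0, 0, 0, 0, 0]

```text
time: 24.02
tool_pos: [0.5559, 0.2557, 0.2587]
ee_rot: [-3.141, -0.0, -0.087]
wrist_force: [-4.1, 1.5, -2.7]
width: 0.0092
```

Run:
```python
from h import *
o=robot.get_obs(); p=o['tool_pos'];print(o['time'],p,o['width'],o['wrist_force'],np.degrees(o['ee_rot']))
print(np.degrees(np.arcsin((p[2]-.0808)/.205)),np.degrees(np.arccos(1-np.hypot(*(p[:2]-[.4548,.2646]))/.205)))
t=snap('side','s12.png');t2=snap('top','t12.png'); s=wsnap('w12.png')
b=cv2.imread('pics/s12.png')[80:200,200:320]; a=cv2.imread('pics/t12.png')[110:230,120:280]
cv2.imwrite('pics/c12.png',np.hstack([cv2.resize(b,(400,400),interpolation=2),cv2.resize(a,(400,400),interpolation=2)]))
```

```text
24.025 [0.55585027 0.25571049 0.25874702] 0.009213193543973035 [-4.14559623  1.49525098 -2.66307109] [-1.79982632e+02 -1.00148626e-02 -4.99280143e+00]
60.231001003868975 59.65748457330585
```

View pics/c12.png

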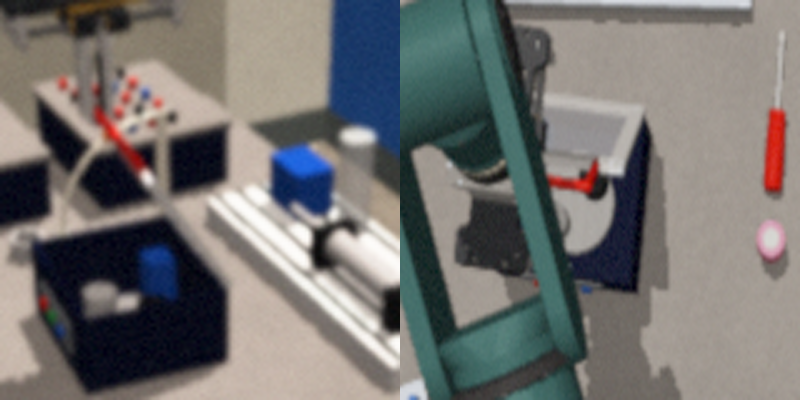

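View pics/w12.png

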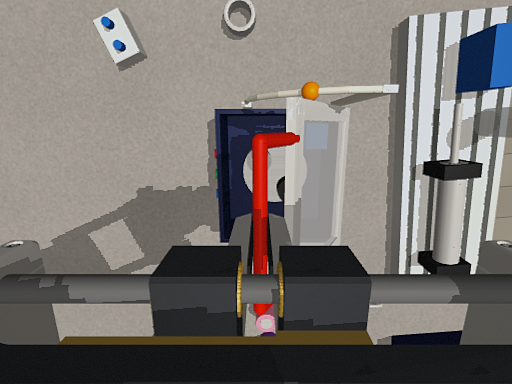

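Run:
```python
from h import *
o=robot.get_obs(); p=o['tool_pos']; s=wsnap(None); t=optics.snapshot('top'); d=optics.snapshot('side')
y=np.array([np.sin(.087),np.cos(.087),0]);x=np.array([np.cos(.087),-np.sin(.087),0])
b0=np.array([.4545,.263,.095]); H=b0+.205*x
for a in(55,60,65):
  A=np.radians(a); u=-np.cos(A)*x+np.array([0,0,np.sin(A)])
  L=H+.205*u+.055*y; Rr=H+.205*u-.055*y
  print(a,'w barL',proj(s,L),'edgeL',proj(s,H+.16*u+.055*y),'top R',proj(t,Rr),'side R',proj(d,Rr), 'side edge',proj(d,H+.16*u-.055*y))
print('ball w',proj(s,H+.12*np.r_[-.5*x[:2],.866]+.098*y))
im=cv2.imread('pics/s8.png');
t=snap('side','s13.png'); a=cv2.imread('pics/s13.png'); cv2.imwrite('pics/s13c.png',np.hstack([cv2.resize(a[90:150,210:270],(400,400),interpolation=2),cv2.resize(a[200:290,280:370],(400,400),interpolation=2)]))
t=snap('top','t13.png'); a=cv2.imread('pics/t13.png'); cv2.imwrite('pics/t13c.png',cv2.resize(a[140:200,140:220],(800,600),interpolation=2))
```

```text
55 w barL [238.95745279 148.79551077] edgeL [275.47783105 144.62484865] top R [192.62147959 171.33658277] side R [230.21648508 122.66227731] side edge [238.25072779 131.65655868]
60 w barL [262.27333534 150.17581145] edgeL [291.59768822 145.35165161] top R [192.74908897 165.14562903] side R [234.54415079 119.10280364] side edge [241.56289042 128.94081037]
65 w barL [289.48049092 151.49267783] edgeL [309.49505486 146.0189478 ] top R [193.00168388 158.67818581] side R [239.12328171 115.88916348] side edge [245.06279268 126.48433283]
ball w [312.0931262   90.59871863]
```

View pics/s13c.png

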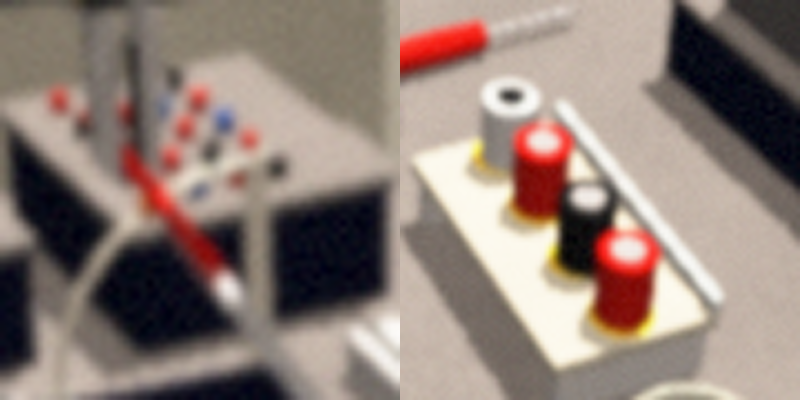

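View pics/t13c.png

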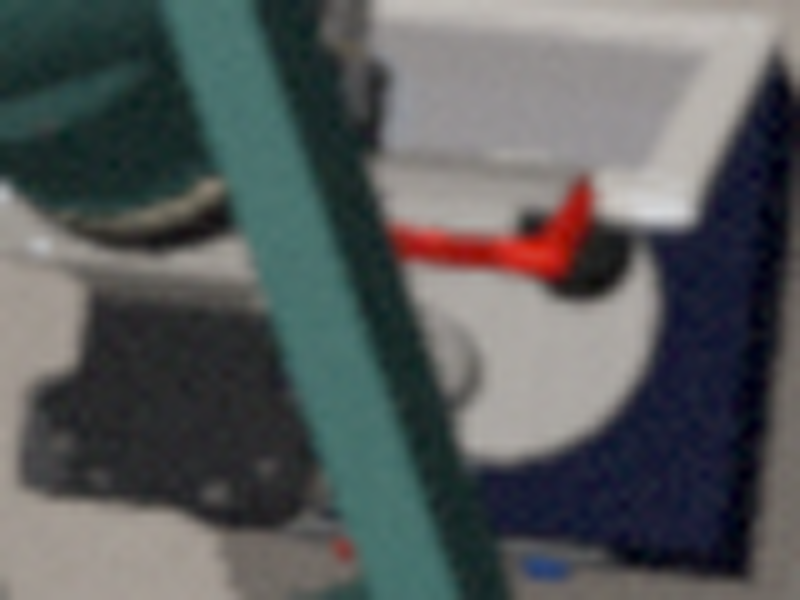

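Run:
```python
from h import *
o=robot.get_obs(); print(o['time'],o['tool_pos'],o['width'],o['wrist_force'],abs(o['qvel']).max())
robot.close_job()
```

```text
24.425 [0.55588437 0.25572531 0.25873815] 0.009217901504151426 [-4.66919324  1.41500114 -0.14156184] 0.0008305516082152504
the job is handed in; nothing more can be done
```

I stood both red workpieces on spots 1 and 3, then lifted the guard by its red bar and handed the job in holding it open at about 60 degrees. The job took about 24 s of the 72 s allowed. The interface reports no verdict.

**Workpieces:** The last side view shows both reds upright and released on their spots. The black and silver pieces were where they started. I put the red on spot 1 back on the table once, because my first grip was about 11 mm off its centre, and then re-gripped and placed it.

**Guard:** The tool position relative to the shut bar gives 59.7 to 60.2 degrees, and the bar's column in the wrist picture matches 60. The bar corner in the top view reads about 59. The bar is gripped (opening 9.2 mm) and the arm was still at hand-in.

**Checks that disagreed or were weaker:**
- In the side view the arm end next to the panel sat a few pixels from where I predicted. That view is partly hidden by the fingers, so it did not settle the angle.
- The upward wrist force drifted from about -2.7 N to about -0.1 N while holding, though the grip and pose did not change.

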